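# Move the lockable divider of a slide drawer by one hole

### The arm

A 6-joint arm with a two-finger parallel gripper is mounted at the origin on a cart in front of the work surface, level with it; the furniture and walls round the work are solid. World frame = base frame: x ahead of the robot, y to its left, z up, the work surface at z = 0. Lengths are in m, angles in rad, forces in N, time in s.
With the tool pointing down it reaches from about 0.325 to 0.775 m from the base axis. Payload 5.5 kg.
Tool frame: the origin (TCP) lies between the finger pads, 19 mm behind the fingertips; this is the grasp point; z points along the fingers, y is the line along which they close (so a half turn about z gives the same grasp; the last joint's range is limited). The gripper opens to 85 mm and grips with 20 to 120 N. Pads are 22 mm wide; open, the fingers measure 114 mm over their backs; the gripper's body (76 mm by 85 mm) begins 54 mm behind the grasp point. The pads swing forward as they close: fully open they stand 13 mm farther back than shut.
Start: joints at [1.159, 0.091, 1.231, -0, 1.82, -0.057], TCP at [0.208, 0.563, 0.25] pointing down, gripper open.
Joint ranges: [-2.87, 2.87], [-0.86, 2.18], [0.17, 2.46], [-1.51, 4.65], [0.06, 2.69], [-2.65, 2.65]. Speed limits (rad/s): [2.57, 2.57, 3.01, 3.14, 3.14, 3.14].

### API

Orientations are given as a unit quaternion [w, x, y, z].
In Python, from workcell import arm gives the robot as it stands.
- The arm moves only by the shell command python3 -m pendant 'ROWS'. ROWS is JSON, a list of rows, each a list of 7 numbers: the opening, from 0 (shut) to 1 (fully open), then the shift along the tool's x, y, z in units of 20 mm (1.0 is 20 mm), then the turn, a rotation vector about the tool's x, y, z in units of 0.08 rad (1.0 is 0.08 rad). A call has 1 to 10 rows; each row shifts and turns the commanded pose from where the row before left it, along the tool's axes as they then stand; what a row does not reach is not made up. A row lasts 1/10 s, in which the tool goes at most 50 mm and 8.59 degrees, less where a joint would pass 70% of its speed; a pose out of reach is approached as far as the arm can. A call with a number of a shift or a turn outside -1 to 1 is refused whole. A call with a gripper value outside its range is refused whole. The fingers move at their own pace and stop on an object; the grip force is fixed at half the most. Time passes only in rows, so rows that do not move let the fingers close. It gives the time, the measured TCP pose, the force, the opening and the grip force at its end, in the units of the state.
- arm.state(): the state, without advancing time (a new reading comes with each control period).
- arm.capture(name): name is "scene" or "side" or "wrist"; returns (picture, depth): 384x512x3 uint8, red, green, blue; 384x512 float32, m along the optical axis (not along the pixel's ray), 0 where there is no reading.
- arm.camera_info(name): a dict with "vertical_fov" (degrees; the focal length in pixels is half the picture's height over the tangent of half this angle, whatever the lens; pixels are square), "cx", "cy" (the principal point, pixels), "extrinsics" (4x4, takes a point from camera to world coordinates). Camera axes: x right, y down, z forward; pixel columns grow to the right and rows downward; lengths in m; the calibration is good to about 2 mm. A picture is of the moment at which its call begins: read the wrist's pose just before it. camera_info takes no time and is no camera call; for the wrist camera it gives the pose at the moment of the call.
- arm.sign_off(): hands the job in; it is judged then, once.
Trained networks look in the newest picture that a camera, given by its name, has taken for a name from the list of things; names that differ only in an ending like _2 or _b are one class to them, and where a whole thing is asked for, a point or a joint stands for the part that bears it (a point fixed in the world has none). Each returns a list of dicts, best first, with "confidence" (0 to 1); they miss things now and then, are a little off and sometimes report something else, mostly with a low value. They report only what shows in the picture. A call takes as long as a camera call.
- arm.outline_of(camera, label): "pixels" (384x512 bool, what is visible of it).
- arm.landmark_of(camera, label): "centre" ([x, y, z] in m, in the coordinates of the camera as it stood for that picture, good to about 4 mm: a listed point, or the origin of a listed thing).
The state is a dict: "time": time; "joint_pos": joint angles; "qvel": joint speeds; "tau": joint torques, N m; "ee_pos": TCP position; "ee_rot": TCP orientation; "wrist_force": force on the tool from outside, world axes, zero at the start; "torque": the same for the moment, N m; "finger_gap": finger opening in m; "grip_force": force on a finger pad.
Only numpy, scipy, OpenCV 4.12 (cv2) and the standard library are available. Lean on these libraries where they do the work, as an engineer would, in place of code of your own. Each camera call takes 0.05 s, during which the arm holds its last target. There are 200 camera calls.

### The job

Pull the small grey bench drawer out to its stop. Then give the blue slide box more room: grip the red lock knob of the yellow divider, pull it up until its pin is clear, shift the divider sideways to the very next hole, away from the slide box, and let the pin down fully into that hole. Finish while still gripping the red knob with the pin seated; leave the boxes lying in the drawer and the things on the worktop where they are.

Things in the scene. Friction and masses are not known exactly. Their poses are not given: they have to be found in the camera images.
- drawer_unit: grey bench drawer unit, fixed, 120 (x) x 324 (y) x 100 mm high; origin at the centre of its underside on the worktop; its front faces its own -x. Its one drawer slides out along -x. Above the drawer front (whose top is 66 mm high) the unit is open, so the red knob shows through the slot; the unit's top plate covers the shut drawer.
- drawer (a joint): how far the drawer is out, m: 0 shut, 0.070 at its stop; it starts nearly shut. Some 2 N of friction.
- drawer_handle (a point): middle of the drawer's steel bar handle: a level round bar 10 mm thick and 110 mm long, parallel to the drawer front (along the unit's y), 35 mm in front of the face, 72 mm above the worktop (on two bent arms, a little above the drawer front); moves with the drawer. Axes are parallel to the unit's.
- drawer_middle (a point): middle of the drawer's inner floor (behind the index rail), 12 mm above the worktop; axes parallel to the unit's; moves with the drawer. Its y tells on which side of the divider's starting place a box lies (+y is left as seen from the front). Inside, the drawer is 300 mm wide.
- divider (a joint): place of the yellow divider across the drawer, m along the unit's +y: it starts locked at 0, the middle hole. The five holes of the aluminium index rail just behind the drawer front are at -0.06, -0.03, 0, 0.03 and 0.06 (30 mm apart), 11 mm wide; the rail's top is 40 mm above the worktop. Friction about 1.5 N; it cannot move while the pin is in a hole.
- divider_plate (a point): middle of the upper edge of the divider's yellow cross plate (4 mm thick, along the unit's x, top 60 mm above the worktop); moves with the divider.
- lock_plunger (a joint): lift of the spring lock plunger on the divider, m: 0 pin fully down (8 mm deep in its hole), about 0.008 pin clear of the rail, 0.015 top stop. The pin is 8 mm thick with a round nose; the spring pushes it down with 4 N at 0 and about 8 N at the top stop. Let go between holes, it rests on the rail at about 0.008.
- lock_knob: red round knob of the lock plunger, 24 mm in diameter, 22 mm high, upright; origin at the centre of its underside, 66 mm above the worktop when the pin is down. Moves with plunger, divider and drawer.
- knob_grip (a point): point to grip: on the knob's axis, 12 mm above its underside (78 mm above the worktop when the pin is down).
- slide_box: blue box for microscope slides, loose in the drawer, 90 x 64 x 34 mm (its x along the drawer's width); origin at the centre of its underside. It lies left or right of the divider.
- coverslip_box: small white box with yellow top (cover slips), 32 x 28 x 14 mm, loose in the drawer on the other side of the divider; origin under its centre.
- dropper: small white dropper bottle standing on the worktop, 24 mm across, 56 mm high; bystander, origin under its centre.
- lancets: teal box on the worktop, 44 x 80 x 50 mm; bystander, origin under its centre.
- bench_timer: white bench timer standing on the worktop, 26 x 56 x 58 mm; bystander, origin under its centre.
- pen_black: black and blue marker pen lying on the worktop, 134 mm long; bystander, origin under its centre.

How it is judged:
On the way, in this order (a step that is already met when the one before it is completed fails the run):
1. the drawer is out to its stop, the divider still locked in the middle hole (value of joint drawer above 0.065 m and value of joint divider between -0.004 and 0.004 m), for 0.2 s.
2. the lock plunger is pulled up clear of its hole by the knob, with the drawer out (value of joint lock_plunger above 0.0085 m and value of joint drawer above 0.06 m and contact force between the fingers and lock_knob above 1 N), for 0.1 s.
At the end, for the whole second after the job is handed in: The drawer is out (at least 63 of 70 mm); the divider stands at the hole next to the middle one on the side away from the slide box (30 mm, within 4 mm), its pin down to within 2.5 mm; the knob is at rest and still gripped between the fingers (over 2 N, tool point within 30 mm of the grip point) (value of joint drawer above 0.063 m and ((y of slide_box in the frame of drawer_middle above 0.03 m and value of joint divider between -0.034 and -0.026 m) or (y of slide_box in the frame of drawer_middle below -0.03 m and value of joint divider between 0.026 and 0.034 m)) and value of joint lock_plunger below 0.0025 m and contact force between the fingers and lock_knob above 2 N and distance between the grasp point and knob_grip below 0.03 m and linear speed of lock_knob below 0.01 m/s); the arm keeps its last pose, push and grip.
It fails at once if a box in the drawer is tipped or lifted out (angle between any of slide_box, coverslip_box's own z axis and vertical above 0.35 rad or z of any of slide_box, coverslip_box in the frame of drawer_middle above 0.03 m).
It fails at once if the divider is taken past the next hole (value of joint divider above 0.045 m or value of joint divider below -0.045 m).
It fails at once if a thing on the worktop is disturbed (moved over 30 mm) (distance of any of dropper, lancets, bench_timer, pen_black from where it was at the start of the episode above 0.03 m).
It also fails if it takes over 45 s, if anything falls off the work surface, if the arm or the gripper's body presses on something with over 40 N, if the wrist force passes 120 N, or if a joint passes its speed limit or range.

## Working session

There is one attempt and no reset: what is moved stays moved. The work goes in short steps, Python scripts to look and compute and a shell command to move; the robot and the scene stay as the last step left them, time stands still between calls to the robot, and variables do not carry over. Pictures are saved under pics/ and viewed, at most 10 in all, crops included, and the job is handed in when it is done.

```bash
mkdir -p pics
cat > h.py <<'E'
import numpy as np, cv2
from workcell import arm
from scipy.spatial.transform import Rotation as R
def pt(cam,label):
    T=np.array(arm.camera_info(cam)["extrinsics"])
    return [(round(d["confidence"],2),(T[:3,:3]@np.array(d["centre"])+T[:3,3]).round(4).tolist()) for d in arm.landmark_of(cam,label)[:2]]
def st():
    s=arm.state(); q=s["ee_rot"]
    M=R.from_quat([q[1],q[2],q[3],q[0]]).as_matrix()
    print("t",s["time"],"p",np.round(s["ee_pos"],4),"F",np.round(s["wrist_force"],1),"gap",s["finger_gap"],"grip",s["grip_force"]); print(M.round(3)); return s,M
E
python3 - <<'E'
from h import *
st()
for c in("scene","side"):
    p,d=arm.capture(c); cv2.imwrite(f"pics/{c}0.png",p[:,:,::-1])
    for l in("drawer_unit","drawer_handle","knob_grip","divider_plate","slide_box","coverslip_box","dropper","lancets","bench_timer","pen_black"): print(c,l,pt(c,l))
E
```

```text
t 0.0 p [0.2083 0.5624 0.2488] F [ 0.6 -0.6  0.3] gap 0.08517476374056804 grip 0.0
[[-0.938  0.347 -0.001]
 [ 0.347  0.938 -0.002]
 [ 0.    -0.002 -1.   ]]
scene drawer_unit [(0.8, [0.5528, 0.2621, -0.0011])]
scene drawer_handle [(0.67, [0.4511, 0.2439, 0.0726])]
scene knob_grip [(0.35, [0.5096, 0.2567, 0.0768])]
scene divider_plate [(0.52, [0.5615, 0.2623, 0.0581])]
scene slide_box []
scene coverslip_box []
scene dropper []
scene lancets []
scene bench_timer [(0.77, [0.536, 0.635, 0.0015])]
scene pen_black []
side drawer_unit [(0.78, [0.5567, 0.2683, -0.0008])]
side drawer_handle [(0.91, [0.4494, 0.2459, 0.0713])]
side knob_grip [(0.54, [0.4996, -0.1935, -0.0025]), (0.42, [0.4907, -0.0707, 0.0006])]
side divider_plate []
side slide_box []
side coverslip_box [(0.25, [0.5414, 0.6377, -0.0041])]
side dropper [(0.61, [0.489, -0.069, -0.0015]), (0.39, [0.4703, -0.3743, -0.0007])]
side lancets [(0.79, [0.4987, -0.1916, -0.0026])]
side bench_timer [(0.63, [0.5411, 0.6364, -0.0043])]
side pen_black [(0.52, [0.4655, -0.377, -0.0026])]
```

View pics/scene0.png

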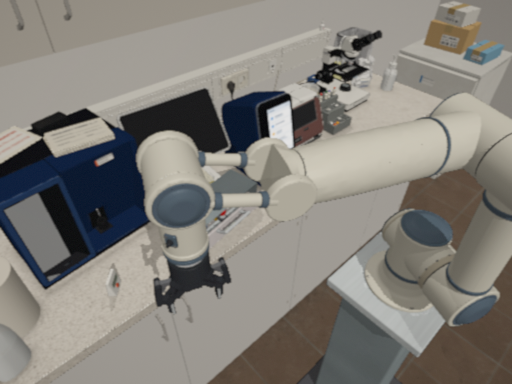

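View pics/side0.png

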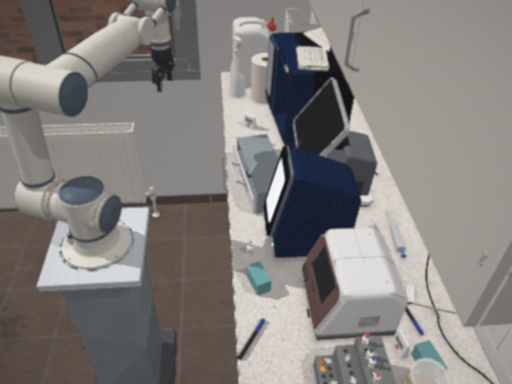

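```bash
cat >> h.py <<'E'
def cloud(c):
    p,d=arm.capture(c); i=arm.camera_info(c); T=np.array(i["extrinsics"]); f=192/np.tan(np.radians(i["vertical_fov"])/2)
    v,u=np.mgrid[:384,:512]; P=np.stack([(u-i["cx"])/f*d,(v-i["cy"])/f*d,d],-1)@T[:3,:3].T+T[:3,3]
    P[d==0]=np.nan; return p,P
E
python3 - <<'E'
from h import *
for c in("side","scene"):
    p,P=cloud(c)
    for l in("drawer_unit","drawer_handle"):
        for o in arm.outline_of(c,l)[:1]:
            X=P[o["pixels"]]; X=X[np.isfinite(X[:,0])]
            z=X[:,2]; print(c,l,len(X),o["confidence"],np.percentile(z,[2,50,98]).round(3))
            S=X[(z>.092)&(z<.108)] if l=="drawer_unit" else X[(z>.06)&(z<.085)]
            if len(S)>20: print(len(S),cv2.minAreaRect(S[:,:2].astype(np.float32)*1000), np.linalg.svd(S[:,:2]-S[:,:2].mean(0),full_matrices=False)[2][0],S.mean(0))
E
```

```text
side drawer_handle 754 0.67 [-0.001  0.044  0.078]
243 ((476.6728515625, 249.54380798339844), (65.22203063964844, 313.49322509765625), 8.571990013122559) [ 0.17066693 -0.98532878] [0.47701007 0.24056145 0.06793539]
scene drawer_unit 1867 0.73 [0.002 0.077 0.424]
834 ((559.793212890625, 227.35345458984375), (122.20616149902344, 249.19166564941406), 10.507091522216797) [ 0.44687284 -0.89459749] [0.56186663 0.182479   0.10048832]
scene drawer_handle 918 0.95 [0.008 0.047 0.089]
292 ((474.6456298828125, 266.33209228515625), (70.60026550292969, 162.58419799804688), 8.51803970336914) [-0.09858817  0.99512832] [0.46892078 0.26186896 0.06955735]
```

```bash
python3 -m pendant '[[1,-1,-0.63,0,0,0,0],[1,-1,-0.63,0,0,0,0],[1,-1,-0.63,0,0,0,0],[1,-1,-0.63,0,0,0,0],[1,-1,-0.63,0,0,0,0],[1,-1,-0.63,0,0,0,0],[1,-1,-0.63,0,0,0,0],[1,-1,-0.63,0,0,0,0],[1,-1,-0.63,0,0,0,0],[1,-1,-0.63,0,0,0,0]]'
python3 -m pendant '[[1,-1,-0.63,0.4,0,0,0],[1,-1,-0.63,0.4,0,0,0],[1,-1,-0.63,0.4,0,0,0],[1,-1,-0.63,0.4,0,0,0],[0.7,-1,-0.63,0.4,0,0,0],[0.5,-1,-0.63,0.4,0,0,0],[0.4,0,0,0,0,0,1],[0.4,0,0,0,0,0,1],[0.4,0,0,0,0,0,1],[0.4,0,0,0,0,0,1]]'
python3 -m pendant '[[0.4,0,0,0,0,0,1],[0.4,0,0,0,0,0,1],[0.4,0,0,0,0,0,1],[0.4,0,0,0,0,0,1],[0.4,0,0,0,0,0,1],[0.4,0,0,0,0,0,1],[0.4,0,0,0,0,0,1],[0.4,0,0,0,0,0,1],[0.4,0,0,0,0,0,1],[0.4,0,0,0,0,0,0]]'
python3 - <<'E'
from h import *
s,M=st(); print(s["joint_pos"])
for c in("wrist","scene"):
    p,P=cloud(c); cv2.imwrite(f"pics/{c}1.png",p[:,:,::-1])
    for l in("drawer_unit","drawer_handle","knob_grip"): print(c,l,pt(c,l))
    if c=="wrist":
        for o in arm.outline_of(c,"drawer_handle")[:1]:
            X=P[o["pixels"]]; X=X[np.isfinite(X[:,0])]; S=X[(X[:,2]>.072)&(X[:,2]<.082)]
            print(len(S),cv2.minAreaRect(S[:,:2].astype(np.float32)*1000))
E
```

```text
time: 2.4
ee_pos: [0.3527, 0.3742, 0.2501]
ee_rot: [0.0, 0.176, 0.984, 0.0]
wrist_force: [-0.5, -0.8, 0.6]
finger_gap: 0.0853
grip_force: 0.0
time: 3.4
ee_pos: [0.4385, 0.2623, 0.2021]
ee_rot: [0.0, 0.333, 0.943, 0.0]
wrist_force: [0.4, -0.6, 0.0]
finger_gap: 0.0342
grip_force: 0.0
time: 4.4
ee_pos: [0.4385, 0.2625, 0.2021]
ee_rot: [0.0, 0.642, 0.766, 0.0]
wrist_force: [0.5, 1.2, -0.1]
finger_gap: 0.0342
grip_force: 0.0
t 4.4 p [0.4385 0.2625 0.2021] F [ 0.5  1.2 -0.1] gap 0.03415147464550506 grip 0.0
[[-0.174  0.985  0.   ]
 [ 0.985  0.174  0.   ]
 [ 0.     0.    -1.   ]]
[ 4.72792786e-01 -1.53689781e-01  1.55503371e+00  8.55396329e-07
  1.74004295e+00  2.97447718e-01]
wrist drawer_unit [(0.59, [0.5559, 0.268, 0.001])]
wrist drawer_handle [(0.78, [0.4451, 0.2474, 0.0734])]
wrist knob_grip [(0.37, [0.5103, 0.2614, 0.0775])]
1666 ((471.94915771484375, 252.50643920898438), (60.01153564453125, 118.35331726074219), 9.386874198913574)
scene drawer_unit [(0.85, [0.5504, 0.2634, 0.0002]), (0.55, [0.4492, 0.2478, 0.0731])]
scene drawer_handle [(0.87, [0.4463, 0.2453, 0.0741])]
scene knob_grip [(0.42, [0.5106, 0.2571, 0.0767]), (0.29, [0.4914, -0.0777, 0.0036])]
```

View pics/wrist1.png

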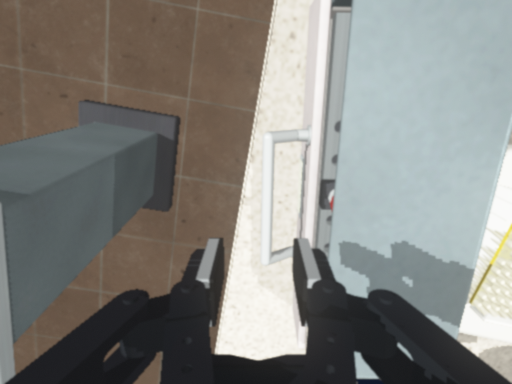

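```bash
python3 -m pendant '[[0.4,-0.9,0.12,0.8,0,0,0],[0.4,0,0,0.9,0,0,0],[0.4,0,0,0.9,0,0,0],[0.4,0,0,0.9,0,0,0],[0.4,0,0,0.9,0,0,0],[0.4,0,0,0.8,0,0,0],[0.4,0,0,0.5,0,0,0],[0.4,0,0,0.4,0,0,0],[0.4,0,0,0,0,0,0]]'
python3 -m pendant '[[0,0,0,0,0,0,0],[0,0,0,0,0,0,0],[0,0,0,0,0,0,0],[0,0,0,0,0,0,0],[0,0,0,0,0,0,0],[0,0,0,0,0,0,0]]'
```

```text
time: 5.75
ee_pos: [0.4436, 0.2449, 0.0789]
ee_rot: [-0.0, 0.642, 0.767, -0.001]
wrist_force: [-0.9, -0.6, 0.0]
finger_gap: 0.0345
grip_force: 0.0
time: 6.35
ee_pos: [0.4447, 0.2454, 0.0812]
ee_rot: [0.001, 0.642, 0.766, 0.001]
wrist_force: [2.0, 1.7, 5.7]
finger_gap: 0.0071
grip_force: 58.9
```

```bash
python3 -m pendant '[[0,0,-0.3,0,0,0,0],[0,0,-0.5,0,0,0,0],[0,0,-0.5,0,0,0,0],[0,0,-0.5,0,0,0,0],[0,0,-0.5,0,0,0,0],[0,0,-0.5,0,0,0,0],[0,0,-0.3,0,0,0,0]]'
python3 -m pendant '[[0,0,-0.15,0,0,0,0],[0,0,-0.15,0,0,0,0],[0,0,-0.1,0,0,0,0],[0,0,0,0,0,0,0],[0,0,0,0,0,0,0]]'
```

```text
time: 7.05
ee_pos: [0.3852, 0.2357, 0.0813]
ee_rot: [0.002, 0.642, 0.767, 0.004]
wrist_force: [26.9, 9.2, -9.5]
finger_gap: 0.0077
grip_force: 58.4
time: 7.55
ee_pos: [0.3847, 0.2356, 0.0814]
ee_rot: [0.007, 0.643, 0.766, 0.012]
wrist_force: [48.3, 15.8, -21.3]
finger_gap: 0.0073
grip_force: 58.2
```

```bash
python3 -m pendant '[[0,0,0.2,0,0,0,0],[0,0,0.1,0,0,0,0],[0,0,0,0,0,0,0],[0.4,0,0,0,0,0,0],[0.4,0,0,0,0,0,0],[0.4,0,0,0,0,0,0],[0.4,0,0,-0.5,0,0,0],[0.4,0,0,-1,0,0,0],[0.4,0,0,-1,0,0,0],[0.4,0,0,-1,0,0,0]]'
python3 -m pendant '[[0.5,0,0,-1,0,0,0],[0.5,0,0,-0.5,0,0,0],[0.5,0,0,0,0,0,0]]'
python3 - <<'E'
from h import *
st()
for c in("wrist","scene"):
    p,P=cloud(c); cv2.imwrite(f"pics/{c}2.png",p[:,:,::-1])
    for l in("drawer_unit","drawer_handle","drawer_middle","knob_grip","divider_plate","slide_box","coverslip_box"): print(c,l,pt(c,l))
E
```

```text
time: 8.55
ee_pos: [0.3807, 0.2338, 0.1513]
ee_rot: [-0.0, 0.642, 0.767, -0.0]
wrist_force: [-0.0, 0.2, -0.6]
finger_gap: 0.0341
grip_force: 0.0
time: 8.85
ee_pos: [0.3815, 0.2342, 0.1819]
ee_rot: [0.001, 0.642, 0.767, 0.001]
wrist_force: [0.6, 0.1, 0.6]
finger_gap: 0.0424
grip_force: 0.0
t 8.85 p [0.3815 0.2342 0.1819] F [0.6 0.1 0.6] gap 0.04243251873555947 grip 0.0
[[-0.175  0.985  0.003]
 [ 0.985  0.175  0.001]
 [ 0.001  0.003 -1.   ]]
wrist drawer_unit [(0.68, [0.5537, 0.2647, -0.0029])]
wrist drawer_handle [(0.77, [0.3813, 0.2355, 0.0686])]
wrist drawer_middle [(0.88, [0.498, 0.2574, 0.0078])]
wrist knob_grip [(0.91, [0.4461, 0.2487, 0.0745])]
wrist divider_plate [(0.79, [0.4972, 0.2549, 0.0562]), (0.51, [0.5135, 0.1641, 0.0066])]
wrist slide_box [(0.61, [0.4833, 0.3516, 0.0092])]
wrist coverslip_box [(0.68, [0.5117, 0.1637, 0.0076])]
scene drawer_unit []
scene drawer_handle [(0.61, [0.3823, 0.2369, 0.0732])]
scene drawer_middle [(0.9, [0.4976, 0.2566, 0.0156]), (0.35, [0.4963, -0.1952, 0.0019])]
scene knob_grip [(0.61, [0.447, 0.2468, 0.0788])]
scene divider_plate [(0.65, [0.4994, 0.2511, 0.0611])]
scene slide_box [(0.69, [0.4999, 0.2509, 0.0631])]
scene coverslip_box [(0.37, [0.5185, 0.158, 0.0178])]
```

View pics/wrist2.png

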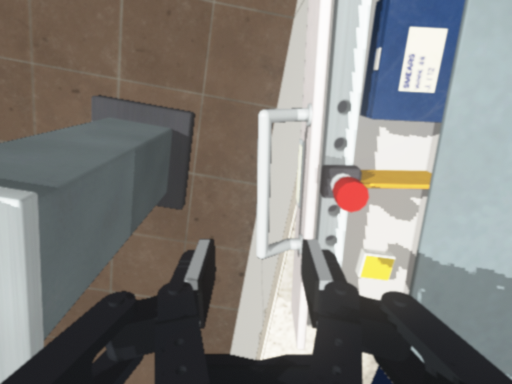

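```bash
python3 -m pendant '[[0.5,0.1,0.9,0,0,0,0],[0.5,0,0.9,0,0,0,0],[0.5,0,0.9,0.3,0,0,0],[0.5,0,0.62,0.6,0,0,0],[0.5,0,0,0.8,0,0,0],[0.5,0,0,0.8,0,0,0],[0.5,0,0,0.8,0,0,0],[0.5,0,0,0.7,0,0,0],[0.5,0,0,0.6,0,0,0],[0.5,0,0,0,0,0,0]]'
python3 - <<'E'
from h import *
s,M=st()
arm.capture("wrist");arm.capture("scene")
for c in("wrist","scene"):
    for l in("knob_grip","drawer_handle"): print(pt(c,l))
E
```

```text
time: 10.65
ee_pos: [0.4448, 0.247, 0.0856]
ee_rot: [-0.001, 0.642, 0.767, -0.002]
wrist_force: [0.3, -0.1, -0.0]
finger_gap: 0.0427
grip_force: 0.0
t 10.65 p [0.4448 0.247  0.0856] F [ 0.3 -0.1 -0. ] gap 0.042708925359946304 grip 0.0
[[-0.175  0.985 -0.003]
 [ 0.985  0.175 -0.002]
 [-0.001 -0.003 -1.   ]]
[(0.69, [0.4469, 0.2501, 0.0798])]
[(0.93, [0.3849, 0.242, 0.0714]), (0.54, [0.4876, 0.3488, 0.0177])]
[(0.61, [0.4465, 0.2459, 0.0781])]
[(0.76, [0.3855, 0.2379, 0.0754])]
```

Raise 3 mm, close on the knob.

```bash
python3 -m pendant '[[0.5,0,0.07,-0.2,0,0,0],[0,0,0,0,0,0,0],[0,0,0,0,0,0,0],[0,0,0,0,0,0,0],[0,0,0,0,0,0,0],[0,0,0,0,0,0,0],[0,0,0,0,0,0,0]]'
```

```text
time: 11.65
ee_pos: [0.4485, 0.2481, 0.0932]
ee_rot: [0.001, 0.642, 0.766, 0.002]
wrist_force: [4.7, 0.6, 5.9]
finger_gap: 0.0199
grip_force: 59.0
```

```bash
python3 -m pendant '[[0,0,0,-0.15,0,0,0],[0,0,0,-0.15,0,0,0],[0,0,0,-0.15,0,0,0],[0,0,0,-0.15,0,0,0],[0,0,0,-0.1,0,0,0],[0,0,0,0,0,0,0],[0,0,0,0,0,0,0]]'
python3 - <<'E'
from h import *
for c in("wrist","scene"): p,P=cloud(c);cv2.imwrite(f"pics/{c}3.png",p[:,:,::-1]); print(pt(c,"knob_grip"))
E
```

```text
time: 12.35
ee_pos: [0.4484, 0.2479, 0.1045]
ee_rot: [0.001, 0.642, 0.766, 0.001]
wrist_force: [10.2, 3.1, -7.3]
finger_gap: 0.02
grip_force: 59.0
[(0.62, [0.4493, 0.2506, 0.0891]), (0.29, [0.4982, 0.2515, 0.0618])]
[(0.54, [0.4483, 0.2502, 0.0894])]
```

View pics/wrist3.png

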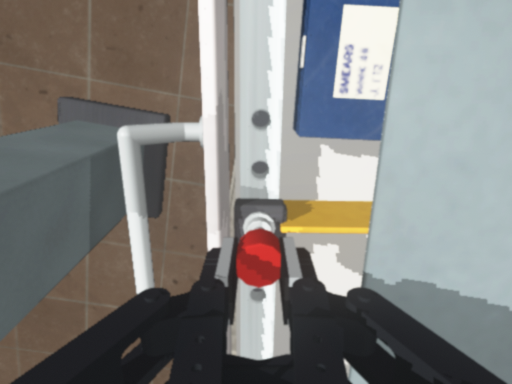

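```bash
python3 -m pendant '[[0,-0.2,0,0,0,0,0],[0,-0.3,0,0,0,0,0],[0,-0.3,0,0,0,0,0],[0,-0.3,0,0,0,0,0],[0,-0.2,0,0,0,0,0],[0,-0.2,0,0,0,0,0],[0,0,0,0,0,0,0],[0,0,0,0,0,0,0]]'
python3 - <<'E'
from h import *
s,M=st(); print((np.array(s["ee_pos"])-[.4484,.2479,.1045])@M)
for c in("wrist","scene"): p,P=cloud(c);cv2.imwrite(f"pics/{c}4.png",p[:,:,::-1]); print(pt(c,"knob_grip"),pt(c,"divider_plate"))
E
```

```text
time: 13.35
ee_pos: [0.4534, 0.2178, 0.1043]
ee_rot: [0.001, 0.642, 0.766, 0.0]
wrist_force: [10.6, 1.7, -7.9]
finger_gap: 0.0204
grip_force: 59.0
t 13.35 p [0.4534 0.2178 0.1043] F [10.6  1.7 -7.9] gap 0.02036035409056583 grip 59.04459357261658
[[-0.174  0.985  0.001]
 [ 0.985  0.174 -0.001]
 [-0.001  0.001 -1.   ]]
[-0.03050795 -0.00037091  0.00026543]
[(0.77, [0.4511, 0.2189, 0.0874])] []
[] [(0.5, [0.5074, 0.2215, 0.0616])]
```

View pics/wrist4.png

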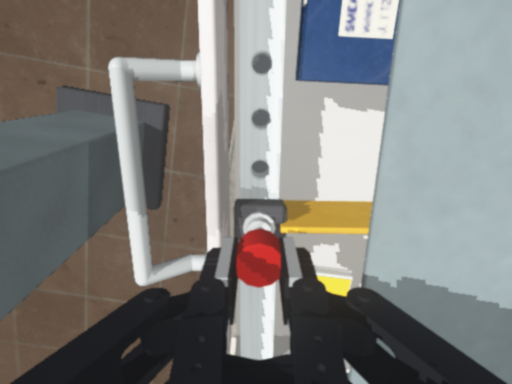

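```bash
python3 -m pendant '[[0,0.02,0,0.15,0,0,0],[0,0,0,0.15,0,0,0],[0,0,0,0.15,0,0,0],[0,0,0,0.15,0,0,0],[0,0,0,0.1,0,0,0],[0,0,0,0,0,0,0],[0,0,0,0,0,0,0]]'
python3 - <<'E'
from h import *
s,M=st(); print((np.array(s["ee_pos"])-[.4485,.2481,.0932])@M)
for c in("wrist","scene"): p,P=cloud(c); print(pt(c,"knob_grip"),pt(c,"drawer_handle"),pt(c,"slide_box"))
E
```

```text
time: 14.35
ee_pos: [0.4533, 0.2185, 0.0932]
ee_rot: [0.001, 0.642, 0.766, 0.001]
wrist_force: [3.0, -1.5, 7.2]
finger_gap: 0.0205
grip_force: 60.4
t 14.35 p [0.4533 0.2185 0.0932] F [ 3.  -1.5  7.2] gap 0.02048551076634128 grip 60.394858717918396
[[-0.175  0.985  0.002]
 [ 0.985  0.175  0.   ]
 [-0.     0.002 -1.   ]]
[-2.99757332e-02 -3.95850121e-04  1.09998372e-05]
[(0.9, [0.4529, 0.2209, 0.0778])] [(0.91, [0.3822, 0.2376, 0.0738])] []
[(0.39, [0.4498, 0.22, 0.0786]), (0.34, [0.4542, 0.2177, 0.0671])] [(0.82, [0.3855, 0.2372, 0.0736])] [(0.61, [0.4873, 0.3428, 0.0107])]
```

```bash
python3 -c "
from workcell import arm
print(arm.sign_off())"
```

```text
the job is handed in; nothing more can be done
None
```

The job is handed in (no verdict was returned): the drawer was pulled to its stop, and the divider moved one hole (30 mm) away from the blue slide box. By the final arm position and camera readings its pin is seated, with the red knob still gripped at about 60 N.

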